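# Raise the furnace's crucible lift to the burn notch and start the run with the key

### The arm

A 6-joint arm with a two-finger parallel gripper is mounted at the origin on the work surface. World frame = base frame: x ahead of the robot, y to its left, z up, the work surface at z = 0. Lengths are in m, angles in rad, forces in N, time in s.
With the tool pointing down it reaches from about 0.425 to 0.925 m from the base axis. Payload 12.5 kg.
Tool frame: the origin (TCP) lies midway between the tips of the shut fingers; the grasp point (between the pads) lies 19 mm behind it; z points along the fingers, y is the direction in which the jaws open and shut (so a half turn about z gives the same grasp; the last joint's range is limited). The gripper opens to 85 mm and grips with 20 to 120 N. Pads are 22 mm wide; open, the fingers measure 114 mm over their backs; the gripper's body (76 mm by 85 mm) begins 54 mm behind the grasp point. The pads swing forward as they close: fully open they stand 13 mm farther back than shut.
Start: joints at [-1.422, 0.491, 1.559, -0, 1.092, -0.106], TCP at [0.158, -0.605, 0.231] pointing down, gripper open.
Joint ranges: [-3.1, 3.1], [-0.84, 2.19], [0.05, 2.79], [-1.13, 4.28], [0.06, 2.93], [-2.69, 2.69]. Speed limits (rad/s): [2.22, 2.22, 2.79, 3.14, 3.14, 3.14].

### API

Orientations are given as a unit quaternion [x, y, z, w].
In Python, from cell import * gives the robot as it stands.
- The arm moves only by the tool servo_tool, never from a script. Its argument "targets" is a list of rows, each a list of 3 entries, a list of its own where there are three numbers: the shift along the tool's x, y, z in units of 25 mm (1.0 is 25 mm), then the turn, a rotation vector about the tool's x, y, z in degrees, then the opening in per cent of the stroke, from 0 (shut) to 100 (fully open). A call has 1 to 10 rows; each row shifts and turns the pose as measured when the row begins, along the tool's axes as they then stand; what a row does not reach is not made up. A row lasts 1/10 s, in which the tool goes at most 50 mm and 8.59 degrees, less where a joint would pass 70% of its speed; a pose out of reach is approached as far as the arm can. A call is refused whole if a number of a shift passes 1 or a number of a turn 8.59, either way. A call with a gripper value outside its range is refused whole. The fingers move at their own pace and stop on an object; "force" is the grip in N (left out, the last holds). Time passes only in rows, so rows that do not move let the fingers close. It gives the time, the measured TCP pose, the force and the opening at its end, in the units of the state.
- sense(): the state, without advancing time (a new reading comes with each control period).
- capture(name): name is "scene" or "side" or "wrist"; returns a dict with "image" (420x560x3 uint8, blue, green, red), "mtx" (3x3 intrinsics, pixels), "D" ([k1, k2, p1, p2, k3] as OpenCV has them; the pictures are not rectified), "eye" and "rotation" of the camera in the world. Camera axes: x right, y down, z forward; pixel columns grow to the right and rows downward; lengths in m; the calibration is good to about 2 mm. A picture is of the moment at which its call begins. There is no depth.
- finish_job(): hands the job in, once; it reports no verdict.
The state is a dict: "clock": time; "q": joint angles; "dq": joint speeds; "effort": joint torques, N m; "tcp_pos": TCP position; "orientation": TCP orientation; "force": force on the tool from outside, world axes, zero at the start; "moment": the same for the moment, N m; "finger_gap": finger opening in m.
Only numpy, scipy, OpenCV 4.12 (cv2) and the standard library are available. Lean on these libraries where they do the work, as an engineer would, in place of code of your own. Each camera call takes 0.05 s, during which the arm holds its last target.

### The job

Raise the induction furnace's crucible lift by its red bail handle until the yellow pawl clicks in under the next notch, ease it down so that it hangs on the pawl without dropping, and do not drive it up against its upper stop. Then turn the control box's key clockwise to the amber start mark, hold it there for about a second, and let it spring back to the green run mark. The crucible must stay standing in its holder, and the flux jar and reagent bottle must be left standing where they are.

Things in the scene. Friction and masses are not known exactly. Their poses are not given: they have to be found in the camera images.
- furnace: White induction furnace 300 deep (x), 200 wide (y), 562 mm tall, fixed, at the right of the bench. Origin on the bench under it; front = its -x. Base 120 mm high and head (from 250 mm up) both have their front face at x = -100 mm; open bay between, crucible pedestal at x = -30 mm. Toothed steel rack and yellow pawl outside the +y flank (y = 118 mm).
- lift (a joint): Height of the crucible lift, m: 0 lowest (start), slides straight up; 5 to 9 N to raise, falls when let go unless the pawl holds it. From 0.040 the burn tooth pushes the pawl aside (1 to 3 N more); at 0.066 the pawl snaps in under it; let down, the lift hangs on the pawl at about 0.064. Upper stop 0.085: keep below 0.080. Do not let it fall faster than 0.25 m/s.
- lift_handle (a point): Middle of the bail handle: round red bar, 16 mm diameter, 160 mm long, level, along the furnace's y, 115 mm in front of base and head faces, 145 mm above the bench when down; steel side arms (12 mm) run back from its ends at y = +-118 mm. Nothing above it, nor below it down to the bench, nor behind it for 115 mm. Rises with the lift; axes = the furnace's.
- pawl (a joint): Angle of the yellow pawl, rad: 0 sprung in against the rack, about 0.2 while a tooth pushes it aside, back to 0 when it has snapped in under the tooth.
- holder (a point): Cup on the lift's pedestal, inside diameter 30 mm, rim 10 mm high with a 3 mm floor, in which the crucible stands. The point lies where the centre of a seated crucible is.
- crucible_mid (a point): Centre of the white ceramic crucible, 25 mm diameter and 26 mm high, standing loose in the holder; its z axis points up through its mouth.
- control_box: Grey box with dark flat top, 150 deep (x), 170 wide (y), 86 mm high, fixed, in either of two places; origin on the bench under its centre, front = -x. On top: the key at x -30, y +30 mm; flat marks 31 mm from it (grey off, green run, amber start); red mushroom stop button 20 mm high at x +40, y -48 mm; flat lamps and display.
- key (a joint): Key angle, rad, growing clockwise seen from above: 0 off (white pointer to the grey mark, to the box's front; starts at 0 to 0.1), 0.65 run (green), 1.2 start (amber), hard stop 1.25. Between off and run it stays where left (friction 0.015 N m); beyond run a spring turns it back to run: 0.06 N m, rising to 0.12 N m at start.
- key_bow (a point): Centre of the black key bow, an upright plate 44 long, 10 thick, 36 mm high, 105 to 141 mm above the bench; this point is 123 mm up, on the key's upright turning axis. Site x lies along the 44 mm length (pointer on the -x end), y across the thickness; both turn with the key.
- flux_jar: White jar, 52 mm diameter, 85 mm high, loose; origin under its centre. To be left standing.
- reagent: Amber reagent bottle with black cap, 60 mm diameter, 150 mm high, loose; origin under its centre. To be left standing.
- crucible_tray: White tray 150 x 210 mm, 22 mm high, with spare crucibles up to 31 mm high, fixed; origin under its centre. It stands in the place that the control box does not take.

How it is judged:
By the outcome, as a careful person would: the job done as asked, in the order asked, and still so for the second after the job is handed in, with the robot touching nothing.
It also fails if it takes over 58 s, if anything falls off the work surface, if the arm or the gripper's body presses on something with over 40 N, if the wrist force passes 120 N, or if a joint passes its speed limit or range.

## Working session

There is one attempt and no reset: what is moved stays moved. The work goes in short steps, Python scripts to look and compute and a tool call to move; the robot and the scene stay as the last step left them, time stands still between calls to the robot, and variables do not carry over. Pictures are saved under pics/ and viewed, and the job is handed in when it is done.

Besides the shell and the picture viewer there is one more tool, called after ">>>" by a JSON object that holds its "name" and its "arguments". servo_tool: Moves the arm, as the interface text tells. Its arguments: {"type":"object","properties":{"targets":{"type":"array","items":{"type":"array"}},"force":{"type":"number"}},"required":["targets"]}

```bash
mkdir -p pics; ls
python3 - <<'E'
from cell import *
import cv2
s=sense()
for k in s: print(k,s[k])
for n in ("scene","side","wrist"):
    c=capture(n); cv2.imwrite(f"pics/{n}0.png",c["image"]); print(n,c["eye"],c["rotation"],c["mtx"],c["D"])
E
```

```text
pics
clock 0.0
q [-1.42162070e+00  4.91567729e-01  1.55949325e+00  1.22450178e-05
  1.09172494e+00 -1.05599328e-01]
dq [-0.00060688  0.00040684 -0.00048204  0.00270494  0.00068365  0.00030818]
effort [-2.98380583e-03 -6.18443871e+01 -2.61590981e+01 -1.33375479e-04
  3.89075372e-03 -2.63054176e-05]
tcp_pos [ 0.15750465 -0.60456754  0.23070759]
orientation [ 9.91897364e-01  1.27040402e-01 -7.56821858e-06 -5.96609744e-04]
force [ 0.1357459  -0.10237271 -0.17209858]
moment [-0.01365294  0.00822919 -0.04412058]
finger_gap 0.08531062660353728
scene [1.08026494 0.68565957 0.83504907] [ 0.29294743  0.85286004 -0.41264479 -0.12859174] [[448.26843567   0.         282.40712744]
 [  0.         448.26843567 218.35115307]
 [  0.           0.           1.        ]] [-0.0508685  0.         0.         0.         0.       ]
side [0.12864384 0.27398485 1.30080991] [-0.45805807  0.86173013 -0.19415085  0.09954615] [[546.13018075   0.         284.5208623 ]
 [  0.         546.13018075 216.1159371 ]
 [  0.           0.           1.        ]] [-0.12754607  0.          0.          0.          0.        ]
wrist [ 0.23842134 -0.58355502  0.37362155] [ 0.7800494  -0.60334609 -0.10153429  0.13110004] [[377.66548768   0.         281.16614703]
 [  0.         377.66548768 204.07832105]
 [  0.           0.           1.        ]] [-0.08037988  0.          0.          0.          0.        ]
```

View pics/scene0.png

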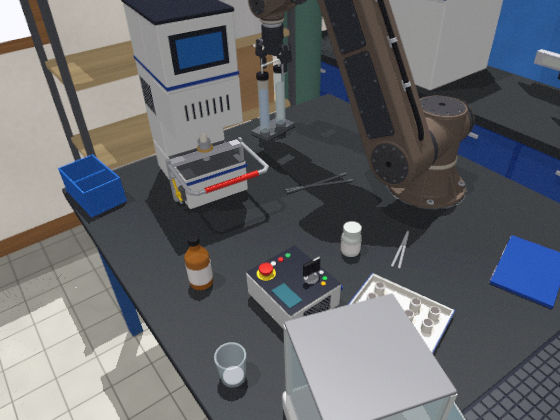

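View pics/side0.png

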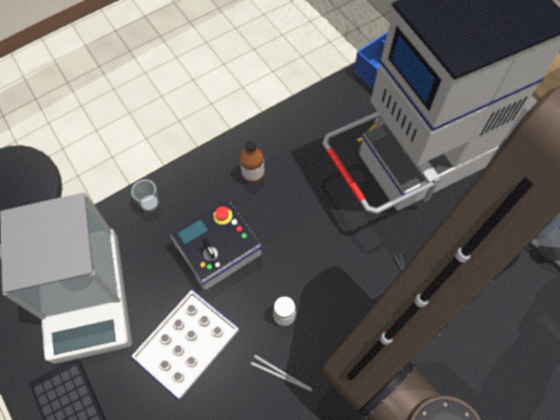

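View pics/wrist0.png

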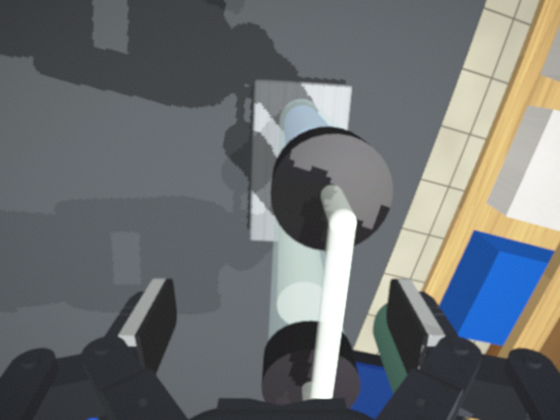

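```bash
cat > h.py <<'E'
import numpy as np, cv2
from scipy.spatial.transform import Rotation as R
import json
CAL={"scene":dict(eye=[1.08026494,0.68565957,0.83504907],q=[0.29294743,0.85286004,-0.41264479,-0.12859174],f=448.26843567,c=(282.40712744,218.35115307),k=-0.0508685),
"side":dict(eye=[0.12864384,0.27398485,1.30080991],q=[-0.45805807,0.86173013,-0.19415085,0.09954615],f=546.13018075,c=(284.5208623,216.1159371),k=-0.12754607)}
def unpack(c):
    if isinstance(c,str):
        d=CAL[c]; K=np.array([[d['f'],0,d['c'][0]],[0,d['f'],d['c'][1]],[0,0,1]]); return np.array(d['eye']),R.from_quat(d['q']).as_matrix(),K,np.array([d['k'],0,0,0,0])
    r=np.array(c['rotation']); r=R.from_quat(r).as_matrix() if r.size==4 else r
    return np.array(c['eye']),r,np.array(c['mtx']),np.array(c['D'])
def ray(c,p):
    e,r,K,D=unpack(c); u=cv2.undistortPoints(np.array([[p]],float),K,D)[0,0]; d=r@np.array([u[0],u[1],1]); return e,d/np.linalg.norm(d)
def tri(obs):
    A=np.zeros((3,3));b=np.zeros(3);rs=[]
    for c,p in obs:
        e,d=ray(c,p);M=np.eye(3)-np.outer(d,d);A+=M;b+=M@e;rs.append((M,e))
    x=np.linalg.solve(A,b); return x,[float(np.linalg.norm(M@(x-e))) for M,e in rs]
def atz(c,p,z):
    e,d=ray(c,p); return e+d*(z-e[2])/d[2]
def proj(c,P):
    e,r,K,D=unpack(c); return cv2.projectPoints(np.atleast_2d(np.array(P,float)),cv2.Rodrigues(r.T)[0],-r.T@e,K,D)[0][:,0]
E
python3 - <<'E'
from h import *
np.set_printoptions(precision=4,suppress=True)
for n,a,b in [("h1",(206,190),(328,150)),("h2",(259,174),(366,198)),("key",(312,268),(208,248)),("stop",(266,269),(222,214)),("jar top",(352,229),(285,304)),("cap",(194,241),(251,147))]:
    print(n,tri([("scene",a),("side",b)]))
i=cv2.imread("pics/scene0.png");s=cv2.imread("pics/side0.png")
def z(im,x,y,w,h,k): return cv2.resize(im[y:y+h,x:x+w],None,fx=k,fy=k,interpolation=cv2.INTER_CUBIC)
cv2.imwrite("pics/z1.png",z(i,150,110,140,100,5));cv2.imwrite("pics/z2.png",z(i,240,240,110,90,6))
cv2.imwrite("pics/z3.png",z(s,310,90,140,130,4.5));cv2.imwrite("pics/z4.png",z(s,160,190,110,100,6))
E
```

```text
h1 (array([ 0.6622, -0.2258,  0.1507]), [0.00048796670459143603, 0.00048796670459134653])
h2 (array([ 0.5018, -0.2193,  0.1425]), [0.007427907662483239, 0.007427907662483289])
key (array([0.6132, 0.1523, 0.1246]), [0.001734927281006352, 0.001734927281006402])
stop (array([0.6818, 0.074 , 0.1014]), [0.0004836618270349456, 0.0004836618270348865])
jar top (array([0.4119, 0.0736, 0.0808]), [0.0038284624392131684, 0.0038284624392132256])
cap (array([ 0.7819, -0.0755,  0.1398]), [0.000485258672392239, 0.00048525867239231795])
```

View pics/z1.png

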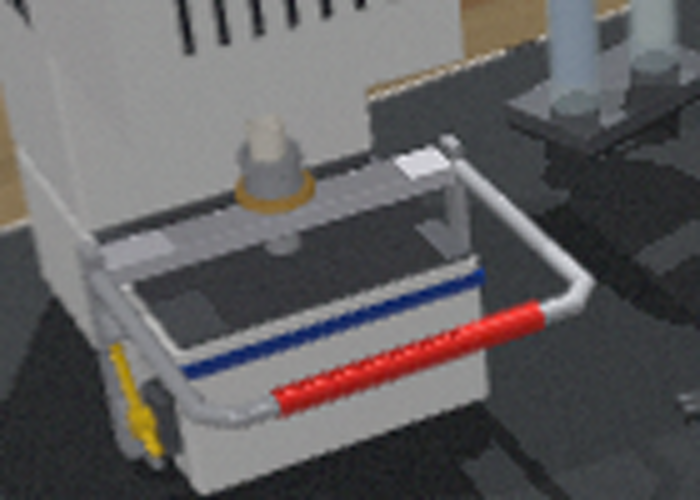

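View pics/z2.png

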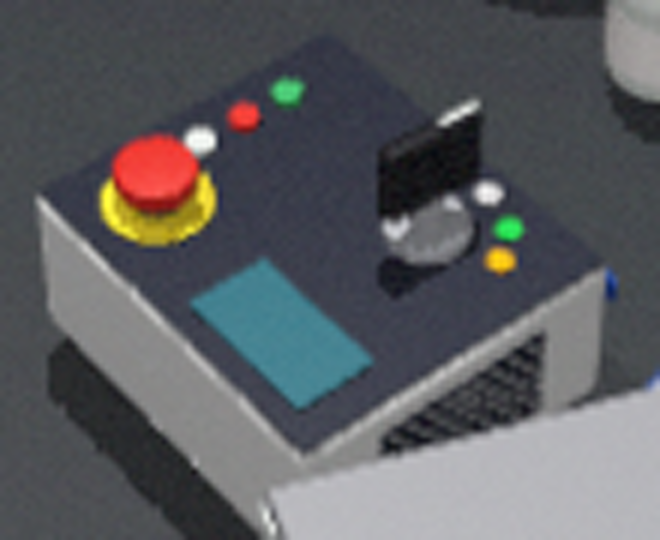

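View pics/z3.png

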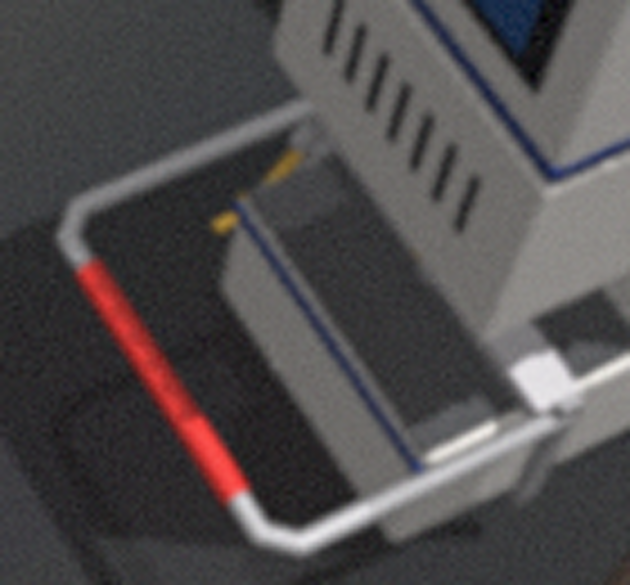

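View pics/z4.png

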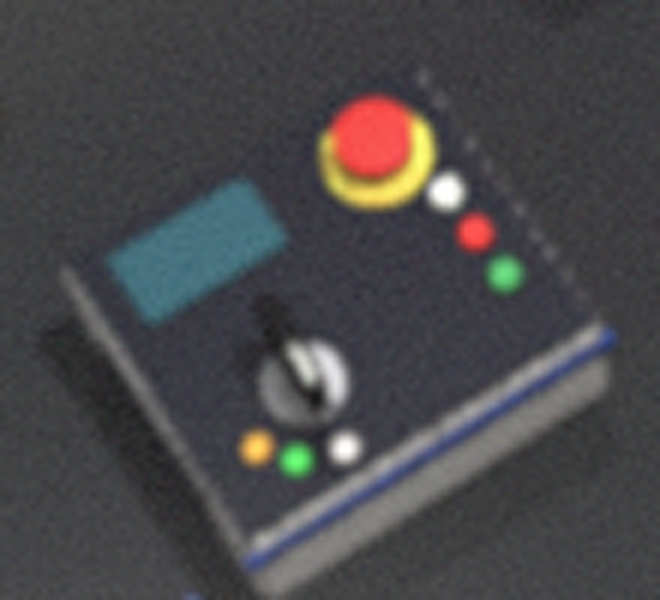

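Run:
```python
from h import *
np.set_printoptions(precision=4,suppress=True)
S=lambda x,y:(240+x/6,240+y/6)
D=lambda x,y:(160+x/6,190+y/6)
T={}
for n,a,b in [("h1",(150+283/5,110+402/5),(310+92/4.5,90+265/4.5)),("h2",(150+540/5,110+317/5),(310+237/4.5,90+497/4.5)),
 ("c_left",S(40,200),None),("c_back",S(325,35),D(610,325)),("c_right",S(605,268),D(250,552)),("c_front",S(300,455),D(65,270)),("c_left",S(40,200),D(425,70)),
 ("grey",S(489,193),D(345,447)),("green",S(509,229),D(296,460)),("amber",S(500,261),D(257,447)),("stop",S(157,172),D(372,138))]:
    if b is None: continue
    x,r=tri([("scene",a),("side",b)]);T[n]=x;print(n,x,r[0], atz("scene",a,.086),atz("side",b,.086))
h=(T['h1']+T['h2'])/2;d=T['h1']-T['h2'];print(h,np.linalg.norm(d),np.degrees(np.arctan2(d[1],d[0])))
```

```text
h1 [ 0.6605 -0.2315  0.1475] 0.0035061945674225844 [ 0.6222 -0.3084  0.086 ] [ 0.6918 -0.2617  0.086 ]
h2 [ 0.504  -0.2126  0.1454] 0.0018406183755383789 [ 0.4541 -0.2873  0.086 ] [ 0.5246 -0.2393  0.086 ]
c_back [0.5685 0.0337 0.0806] 0.0004005291965532145 [0.572  0.0388 0.086 ] [0.5668 0.0344 0.086 ]
c_right [0.567  0.2025 0.0806] 0.00015207000263575218 [0.5707 0.2059 0.086 ] [0.565 0.203 0.086]
c_front [0.7125 0.2034 0.0825] 0.0013452349227939724 [0.7147 0.2043 0.086 ] [0.71   0.2048 0.086 ]
c_left [0.7111 0.0335 0.0738] 7.358465137192533e-05 [0.717 0.044 0.086] [0.7054 0.0358 0.086 ]
grey [0.5805 0.1502 0.0881] 0.0005254062924111375 [0.5789 0.1493 0.086 ] [0.5815 0.1496 0.086 ]
green [0.5867 0.169  0.0876] 0.00048220443277229263 [0.5855 0.1684 0.086 ] [0.5876 0.1685 0.086 ]
amber [0.6001 0.179  0.0873] 0.0004989457846548873 [0.5991 0.1787 0.086 ] [0.6009 0.1785 0.086 ]
stop [0.6824 0.0739 0.1035] 0.0006453727977511011 [0.6726 0.0599 0.086 ] [0.6909 0.0704 0.086 ]
[ 0.5823 -0.222   0.1465] 0.15773964632113482 -6.885434342024308
```

Run:
```python
from h import *
np.set_printoptions(precision=3,suppress=True)
W=dict(eye=[0.23842134,-0.58355502,0.37362155],rotation=[0.7800494,-0.60334609,-0.10153429,0.13110004],mtx=[[377.66548768,0,281.16614703],[0,377.66548768,204.07832105],[0,0,1]],D=[-0.08037988,0,0,0,0])
e,r,K,D=unpack(W);print(r)
for p in [(250,240),(255,82),(350,88)]: print(atz(W,p,0.0),atz(W,p,0.02))
for p in [(335,190),(313,370)]: print([atz(W,p,z) for z in (.1,.15,.2,.25)])
for a,b in [((262,75),(335,190)),((279,68),(313,370))]: print(tri([("scene",a),(W,b)]))
for b in [(160,300),(405,300)]: print(atz(W,b,.24))
```

```text
[[ 0.251 -0.915 -0.317]
 [-0.968 -0.238 -0.082]
 [-0.     0.327 -0.945]]
[ 0.065 -0.594  0.   ] [ 0.074 -0.593  0.02 ]
[ 0.226 -0.561  0.   ] [ 0.226 -0.562  0.02 ]
[ 0.243 -0.65   0.   ] [ 0.243 -0.647  0.02 ]
[array([ 0.168, -0.644,  0.1  ]), array([ 0.181, -0.633,  0.15 ]), array([ 0.194, -0.622,  0.2  ]), array([ 0.207, -0.611,  0.25 ])]
[array([-0.003, -0.676,  0.1  ]), array([ 0.041, -0.659,  0.15 ]), array([ 0.085, -0.642,  0.2  ]), array([ 0.13 , -0.626,  0.25 ])]
(array([ 0.202, -0.613,  0.237]), [0.001599587069599952, 0.001599587069599947])
(array([ 0.113, -0.63 ,  0.235]), [0.002421518472965432, 0.002421518472965436])
[ 0.14  -0.557  0.24 ]
[ 0.166 -0.656  0.24 ]
```

>>> {"name": "servo_tool", "arguments": {"targets": [[[0, 0, -1], [0, 0, 0], 100], [[0, 0, -1], [0, 0, 0], 100], [[0, 0, -1], [0, 0, 0], 100], [[0, 0, -1], [0, 0, 0], 100], [[0, 0, -1], [0, 0, 0], 100]]}}

```text
clock: 0.65
tcp_pos: [0.1573, -0.6035, 0.3548]
orientation: [0.992, 0.127, -0.0, -0.006]
force: [0.5, -0.4, -0.9]
finger_gap: 0.0853
```

>>> {"name": "servo_tool", "arguments": {"targets": [[[0.7, -0.9, 0], [0, 0, 0], 100], [[0.7, -0.9, 0], [0, 0, 0], 100], [[0.7, -0.9, 0], [0, 0, 0], 100], [[0.7, -0.9, 0], [0, 0, 0], 100], [[0.7, -0.9, 0], [0, 0, 0], 100], [[0.7, -0.9, 0], [0, 0, 0], 100], [[0.7, -0.9, 0], [0, 0, 0], 100], [[0.7, -0.9, 0], [0, 0, 0], 100], [[0.7, -0.9, 0], [0, 0, 0], 100], [[0.7, -0.9, 0], [0, 0, 0], 100]]}}

```text
clock: 1.65
tcp_pos: [0.272, -0.3341, 0.3579]
orientation: [0.992, 0.125, -0.0, -0.005]
force: [-0.3, -1.2, -0.4]
finger_gap: 0.0855
```

>>> {"name": "servo_tool", "arguments": {"targets": [[[0.86, -0.63, 0], [0, 0, 0], 100], [[0.86, -0.63, 0], [0, 0, 0], 100], [[0.86, -0.63, 0], [0, 0, 0], 100], [[0.86, -0.63, 0], [0, 0, 0], 100], [[0.86, -0.63, 0], [0, 0, 0], 100], [[0.86, -0.63, 0], [0, 0, 0], 100], [[0.86, -0.63, 0], [0, 0, 0], 100], [[0, 0, 0], [0, 0, 7], 100], [[0, 0, 0], [0, 0, 7], 100], [[0, 0, 0], [0, 0, 7.5], 100]]}}

```text
clock: 2.65
tcp_pos: [0.3948, -0.179, 0.3588]
orientation: [0.998, -0.066, -0.002, -0.005]
force: [1.0, -0.0, -0.2]
finger_gap: 0.0851
```

>>> {"name": "servo_tool", "arguments": {"targets": [[[0.97, 0.11, 0.3], [0, 0, 0], 100], [[0.97, 0.11, 0.3], [0, 0, 0], 100], [[0.97, 0.11, 0.3], [0, 0, 0], 100], [[0.97, 0.11, 0.3], [0, 0, 0], 100], [[0.97, 0.11, 0.3], [0, 0, 0], 100], [[0.97, 0.11, 0.3], [0, 0, 0], 100], [[0.97, 0.11, 0.3], [0, 0, 0], 100], [[0, 0, 0], [0, 0, 0], 100]]}}

```text
clock: 3.45
tcp_pos: [0.5657, -0.2212, 0.3023]
orientation: [0.998, -0.068, -0.002, -0.005]
force: [-0.9, 0.1, 0.1]
finger_gap: 0.0856
```

Run:
```python
from cell import *
import cv2,pickle
s=sense();print(s['tcp_pos'],s['orientation'],s['q'])
c=capture("wrist");cv2.imwrite("pics/w1.png",c["image"]);pickle.dump(c,open("w1.pkl","wb"))
```

```text
[ 0.56573593 -0.22117948  0.30229389] [ 0.99764237 -0.06840486 -0.0021895  -0.00506798] [-0.4845616   0.40777729  1.50358416  0.00793556  1.23834338  1.22053314]
```

View pics/w1.png

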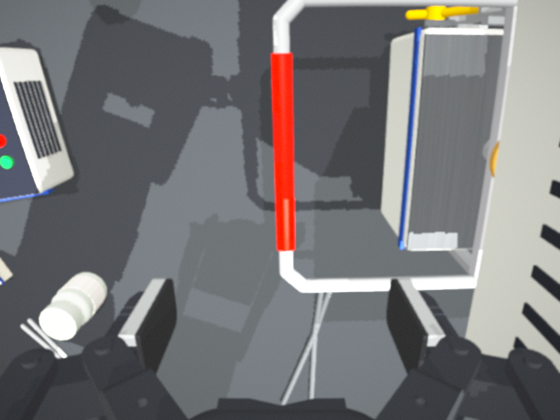

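Run:
```python
from h import *
import pickle
np.set_printoptions(precision=4,suppress=True)
W=pickle.load(open("w1.pkl","rb"))
P=[]
for n,w,a,b in [("h1",(282,54),(150+283/5,110+402/5),(310+92/4.5,90+265/4.5)),("h2",(286,249),(150+540/5,110+317/5),(310+237/4.5,90+497/4.5))]:
    print(n,atz(W,w,.145),tri([(W,w),("scene",a)]),tri([(W,w),("side",b)]),tri([(W,w),("scene",a),("side",b)]))
    P.append(atz(W,w,.145))
d=P[0]-P[1];m=(P[0]+P[1])/2;print(m,np.linalg.norm(d),np.degrees(np.arctan2(d[1],d[0])))
# bar width
print(np.linalg.norm(atz(W,(273,150),.145)-atz(W,(295,150),.145)))
```

```text
h1 [ 0.6627 -0.234   0.145 ] (array([ 0.6602, -0.2328,  0.144 ]), [0.002849185143889091, 0.0028491851438892193]) (array([ 0.6625, -0.234 ,  0.149 ]), [8.106351785535328e-05, 8.106351785549989e-05]) (array([ 0.6613, -0.2329,  0.1464]), [0.0017188331268149077, 0.004380431333898649, 0.0028130228110911358])
h2 [ 0.5031 -0.2156  0.145 ] (array([ 0.5009, -0.2152,  0.1414]), [0.0004197508743142461, 0.00041975087431425244]) (array([ 0.5044, -0.2148,  0.1464]), [0.0010648240043250596, 0.0010648240043250206]) (array([ 0.5034, -0.2142,  0.1444]), [0.0014825735451558092, 0.0022235370675910983, 0.002032302144447482])
[ 0.5829 -0.2248  0.145 ] 0.16064515588331416 -6.5975662928855
0.017646460961291428
```

>>> {"name": "servo_tool", "arguments": {"targets": [[[0.7, 0.04, 0], [-0.6, 0, -1.2], 100], [[0, 0, 1], [0, 0, 0], 100], [[0, 0, 1], [0, 0, 0], 100], [[0, 0, 1], [0, 0, 0], 100], [[0, 0, 0.5], [0, 0, 0], 100], [[0, 0, 0], [0, 0, 0], 100]]}}

```text
clock: 4.1
tcp_pos: [0.5786, -0.2237, 0.2161]
orientation: [0.998, -0.058, -0.001, 0.001]
force: [-0.0, -0.7, 0.5]
finger_gap: 0.0854
```

Run:
```python
from cell import *
import cv2,pickle
s=sense();print(s['tcp_pos'],s['orientation'],s['force'])
c=capture("wrist");cv2.imwrite("pics/w2.png",c["image"]);pickle.dump(c,open("w2.pkl","wb"))
```

```text
[ 0.57855614 -0.22367647  0.2161441 ] [ 0.99833846 -0.05759695 -0.00133987  0.00105238] [-0.00404606 -0.68705029  0.52263536]
```

View pics/w2.png

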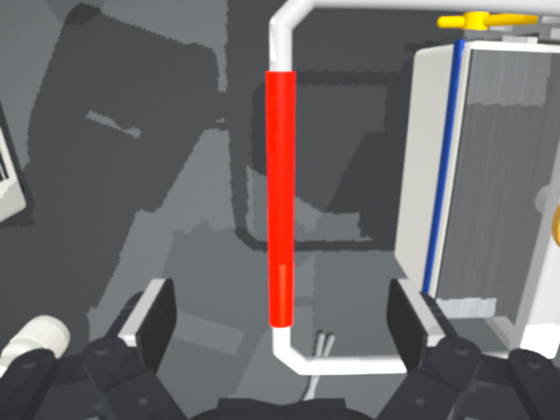

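Run:
```python
from h import *
import pickle
np.set_printoptions(precision=4,suppress=True)
V=pickle.load(open("w1.pkl","rb"));W=pickle.load(open("w2.pkl","rb"))
P=[]
for v,w in [((282,54),(280.5,72)),((286,249),(281.5,326))]:
    print(tri([(V,v),(W,w)]));P.append(atz(W,w,.145))
d=P[0]-P[1];m=(P[0]+P[1])/2;print(P,m,np.linalg.norm(d),np.degrees(np.arctan2(d[1],d[0])))
```

```text
(array([ 0.6628, -0.2338,  0.1407]), [0.00022473457702760412, 0.0002247345770276569])
(array([ 0.508 , -0.2162,  0.1551]), [6.095044355823522e-05, 6.095044355824851e-05])
[array([ 0.6628, -0.2336,  0.145 ]), array([ 0.5004, -0.2152,  0.145 ])] [ 0.5816 -0.2244  0.145 ] 0.16348131204243108 -6.440800357046945
```

>>> {"name": "servo_tool", "arguments": {"targets": [[[0.1, 0.02, 0.9], [0, 0, 0], 100], [[0, 0, 0.9], [0, 0, 0], 100], [[0, 0, 0.9], [0, 0, 0], 100], [[0, 0, 0.9], [0, 0, 0], 100], [[0, 0, 0], [0, 0, 0], 100]]}}

```text
clock: 4.65
tcp_pos: [0.584, -0.2267, 0.1334]
orientation: [0.998, -0.058, 0.005, 0.004]
force: [-0.6, 0.3, 0.5]
finger_gap: 0.0857
```

>>> {"name": "servo_tool", "arguments": {"targets": [[[0, -0.08, 0.26], [0.4, -0.6, 0], 100], [[0, 0, 0], [0, 0, 0], 100]]}}

```text
clock: 4.85
tcp_pos: [0.5854, -0.2251, 0.1296]
orientation: [0.998, -0.058, 0.001, 0.001]
force: [0.1, 0.7, 0.0]
finger_gap: 0.0852
```

>>> {"name": "servo_tool", "arguments": {"targets": [[[0, 0, 0.15], [0, 0, 0], 100], [[0, 0, 0], [0, 0, 0], 15], [[0, 0, 0], [0, 0, 0], 5], [[0, 0, 0], [0, 0, 0], 5], [[0, 0, 0], [0, 0, 0], 5], [[0, 0, 0], [0, 0, 0], 5], [[0, 0, 0], [0, 0, 0], 5], [[0, 0, 0], [0, 0, 0], 5]], "force": 50}}

```text
clock: 5.65
tcp_pos: [0.5867, -0.2243, 0.1293]
orientation: [0.998, -0.058, 0.004, 0.0]
force: [0.3, -1.1, -1.0]
finger_gap: 0.0143
```

Run:
```python
from cell import *
import cv2,pickle
c=capture("wrist");cv2.imwrite("pics/w3.png",c["image"])
s=sense();print(s['tcp_pos'],s['orientation'],s['force'],s['finger_gap'],s['clock'])
```

```text
[ 0.58671817 -0.22433306  0.12926642] [ 9.98321732e-01 -5.78031818e-02  3.50481714e-03  4.76638136e-04] [ 0.31817982 -0.0458162   0.65267121] 0.014189019300951193 5.7
```

View pics/w3.png

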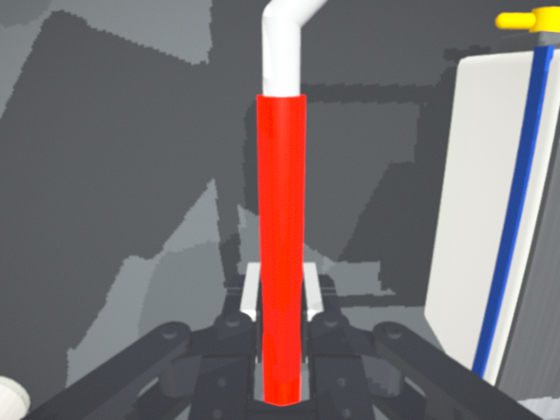

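>>> {"name": "servo_tool", "arguments": {"targets": [[[0, 0, -0.2], [0, 0, 0], 5], [[0, 0, -0.2], [0, 0, 0], 5], [[0, 0, -0.2], [0, 0, 0], 5], [[0, 0, -0.2], [0, 0, 0], 5]], "force": 60}}

```text
clock: 6.1
tcp_pos: [0.5867, -0.2243, 0.1484]
orientation: [0.998, -0.058, 0.003, -0.0]
force: [3.8, -0.1, -7.8]
finger_gap: 0.0143
```

>>> {"name": "servo_tool", "arguments": {"targets": [[[0, 0, -0.2], [0, 0, 0], 5], [[0, 0, -0.2], [0, 0, 0], 5], [[0, 0, -0.2], [0, 0, 0], 5], [[0, 0, -0.2], [0, 0, 0], 5], [[0, 0, -0.2], [0, 0, 0], 5], [[0, 0, -0.2], [0, 0, 0], 5], [[0, 0, -0.2], [0, 0, 0], 5]]}}

```text
clock: 6.8
tcp_pos: [0.5866, -0.2243, 0.1863]
orientation: [0.998, -0.058, 0.003, 0.0]
force: [4.3, -1.7, -9.3]
finger_gap: 0.014
```

Run:
```python
from cell import *
import cv2,pickle
s=sense();print(s['tcp_pos'],s['orientation'],s['force'],s['finger_gap'],s['clock'])
for n in ("scene","side","wrist"):
    c=capture(n);cv2.imwrite(f"pics/{n}4.png",c["image"])
i=cv2.imread("pics/scene4.png")
cv2.imwrite("pics/z5.png",cv2.resize(i[100:210,150:290],None,fx=5,fy=5,interpolation=cv2.INTER_CUBIC))
```

```text
[ 0.58664169 -0.22429591  0.18629898] [ 9.98313339e-01 -5.79720852e-02  3.11689397e-03  1.20951980e-05] [ 4.26840883 -1.70528216 -9.29121962] 0.013956304299418788 6.8
```

View pics/z5.png

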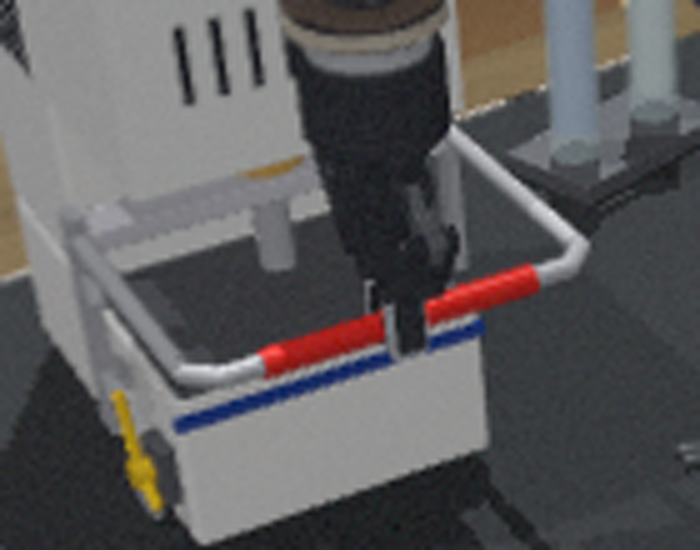

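View pics/wrist4.png

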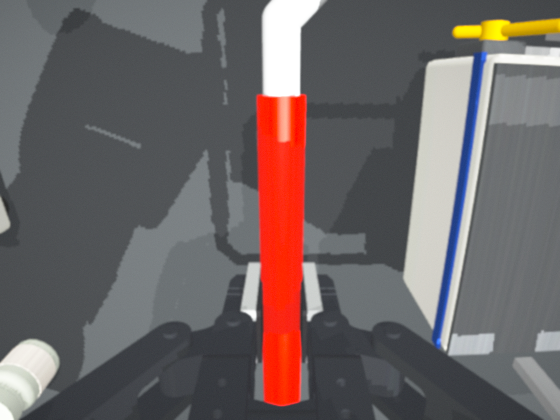

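>>> {"name": "servo_tool", "arguments": {"targets": [[[0, 0, -0.2], [0, 0, 0], 5], [[0, 0, -0.2], [0, 0, 0], 5], [[0, 0, -0.15], [0, 0, 0], 5]]}}

```text
clock: 7.25
tcp_pos: [0.5866, -0.2243, 0.1998]
orientation: [0.998, -0.058, 0.003, -0.0]
force: [4.6, -1.3, -8.6]
finger_gap: 0.0139
```

Run:
```python
from cell import *
import cv2,pickle
s=sense();print(s['tcp_pos'],s['orientation'],s['force'],s['finger_gap'],s['clock'])
for n in ("scene",'wrist'):
    c=capture(n);cv2.imwrite(f"pics/{n}5.png",c["image"])
i=cv2.imread("pics/scene5.png")
cv2.imwrite("pics/z6.png",cv2.resize(i[100:210,150:290],None,fx=5,fy=5,interpolation=cv2.INTER_CUBIC))
```

```text
[ 0.58663098 -0.22432262  0.19980108] [ 9.98308203e-01 -5.80553835e-02  3.21004713e-03 -1.94618427e-05] [ 4.58366245 -1.33083653 -8.58686202] 0.013925725233676514 7.25
```

View pics/z6.png

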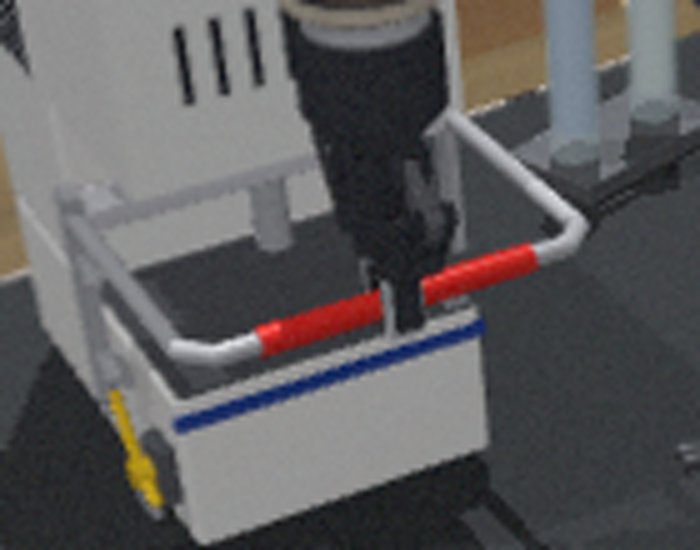

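View pics/wrist5.png

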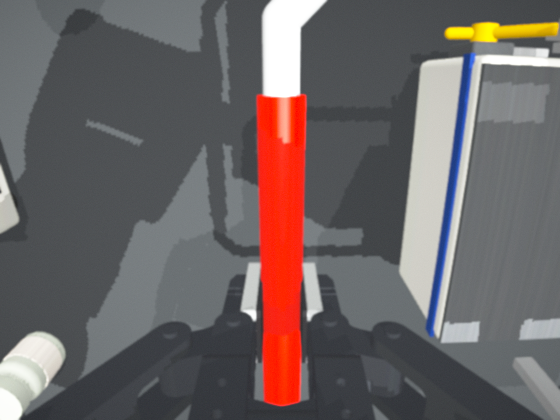

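>>> {"name": "servo_tool", "arguments": {"targets": [[[0, 0, 0.08], [0, 0, 0], 5], [[0, 0, 0.08], [0, 0, 0], 5], [[0, 0, 0.06], [0, 0, 0], 5]]}}

```text
clock: 7.65
tcp_pos: [0.5866, -0.2243, 0.1943]
orientation: [0.998, -0.058, 0.004, 0.0]
force: [4.2, -0.7, -5.8]
finger_gap: 0.014
```

>>> {"name": "servo_tool", "arguments": {"targets": [[[0, 0, 0.04], [0, 0, 0], 5], [[0, 0, 0.04], [0, 0, 0], 5]]}}

```text
clock: 7.85
tcp_pos: [0.5867, -0.2243, 0.1928]
orientation: [0.998, -0.058, 0.004, 0.0]
force: [-1.1, 1.9, 8.1]
finger_gap: 0.0144
```

>>> {"name": "servo_tool", "arguments": {"targets": [[[0, 0, -0.015], [0, 0, 0], 5], [[0, 0, 0], [0, 0, 0], 5]]}}

```text
clock: 8.05
tcp_pos: [0.5867, -0.2243, 0.1934]
orientation: [0.998, -0.058, 0.004, 0.0]
force: [3.4, -0.2, -4.2]
finger_gap: 0.014
```

>>> {"name": "servo_tool", "arguments": {"targets": [[[0, 0, 0.012], [0, 0, 0], 5], [[0, 0, 0], [0, 0, 0], 22], [[0, 0, 0], [0, 0, 0], 25], [[0, 0, 0], [0, 0, 0], 30], [[0, 0, 0], [0, 0, 0], 60], [[0, 0, 0], [0, 0, 0], 100], [[0, 0, 0], [0, 0, 0], 100], [[0, 0, 0], [0, 0, 0], 100]]}}

```text
clock: 8.85
tcp_pos: [0.5859, -0.2244, 0.1937]
orientation: [0.998, -0.058, 0.003, 0.0]
force: [0.3, -0.2, 0.4]
finger_gap: 0.0818
```

Run:
```python
from cell import *
import cv2,pickle
s=sense();print(s['tcp_pos'],s['orientation'],s['force'],s['finger_gap'],s['clock'])
for n in ("scene",'wrist'):
    c=capture(n);cv2.imwrite(f"pics/{n}6.png",c["image"])
i=cv2.imread("pics/scene6.png")
cv2.imwrite("pics/z7.png",cv2.resize(i[100:210,150:290],None,fx=5,fy=5,interpolation=cv2.INTER_CUBIC))
```

```text
[ 0.58593992 -0.22436641  0.19374027] [ 9.98307701e-01 -5.80588861e-02  3.28093357e-03  3.67693396e-04] [ 0.30462294 -0.21351103  0.38991707] 0.08179473928020431 8.85
```

View pics/z7.png

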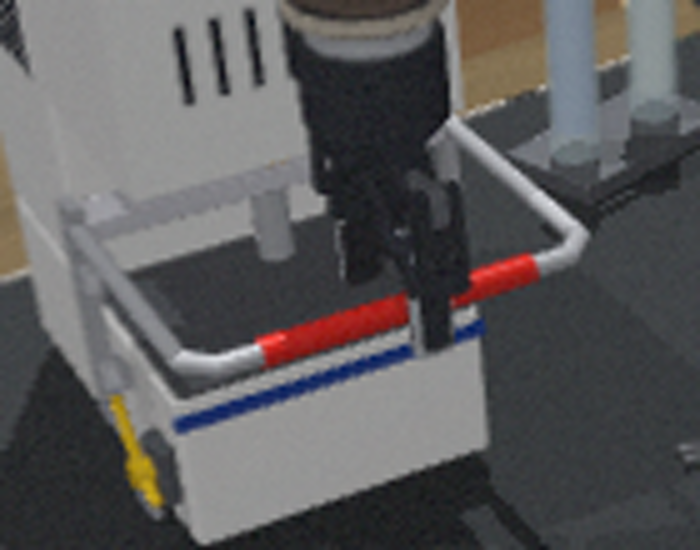

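View pics/wrist6.png

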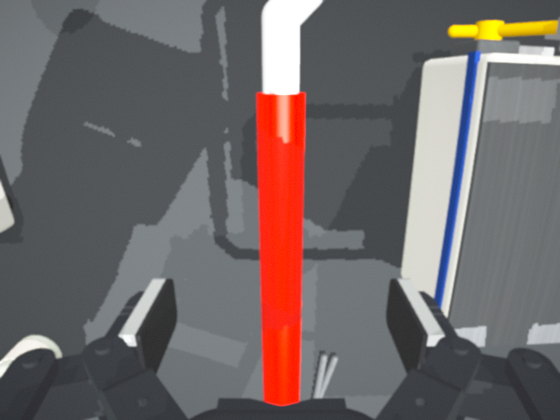

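>>> {"name": "servo_tool", "arguments": {"targets": [[[0, 0, -1], [0, 0, 0], 100], [[0, 0, -1], [0, 0, 0], 100], [[0, 0, -1], [0, 0, 0], 100], [[0, 0, -1], [0, 0, 0], 100], [[0, 0, -1], [0, 0, 0], 100], [[0, -1, 0], [0, 0, 0], 100], [[0, -1, 0], [0, 0, 0], 100], [[0, -1, 0], [0, 0, 0], 100], [[0, -1, 0], [0, 0, 0], 100], [[0, -1, 0], [0, 0, 0], 100]]}}

```text
clock: 9.95
tcp_pos: [0.5995, -0.0989, 0.3237]
orientation: [0.998, -0.06, 0.003, 0.0]
force: [0.3, -0.4, -0.2]
finger_gap: 0.0854
```

>>> {"name": "servo_tool", "arguments": {"targets": [[[0, -1, 0], [0, 0, 0], 100], [[0, -1, 0], [0, 0, 0], 100], [[0, -1, 0], [0, 0, 0], 100], [[0, -1, 0], [0, 0, 0], 100], [[0, -1, 0], [0, 0, 0], 100], [[0, -1, 0], [0, 0, 0], 100], [[0, -1, 0], [0, 0, 0], 100], [[0, -1, 0], [0, 0, 0], 100], [[0, -1, 0], [0, 0, 0], 100], [[0, -1, 0], [0, 0, 0], 100]]}}

```text
clock: 10.95
tcp_pos: [0.6296, 0.16, 0.324]
orientation: [0.998, -0.061, 0.003, 0.0]
force: [0.2, 0.2, -0.9]
finger_gap: 0.0857
```

Now the turn, in tool axes.

>>> {"name": "servo_tool", "arguments": {"targets": [[[0, 0, 0], [0, 0, -8.5], 100], [[0, 0, 0], [0, 0, -8.5], 100], [[0, 0, 0], [0, 0, -8.5], 100], [[0, 0, 0], [0, 0, -8.5], 100], [[0, 0, 0], [0, 0, -8.5], 100], [[0, 0, 0], [0, 0, -8.5], 100], [[0, 0, 0], [0, 0, -8.5], 100], [[0, 0, 0], [0, 0, -8.5], 100], [[0, 0, 0], [0, 0, -8.5], 100], [[0, 0, 0], [0, 0, -8.5], 100]]}}

```text
clock: 11.95
tcp_pos: [0.629, 0.1645, 0.3229]
orientation: [0.77, 0.638, 0.001, 0.002]
force: [0.4, 0.3, 0.2]
finger_gap: 0.085
```

>>> {"name": "servo_tool", "arguments": {"targets": [[[0, 0, 0], [0, 0, -8.5], 100], [[0, 0, 0], [0, 0, -8.5], 100], [[0, 0, 0], [0, 0, -8.5], 100], [[0, 0, 0], [0, 0, -8.5], 100], [[0, 0, 0], [0, 0, -8.5], 100], [[0, 0, 0], [0, 0, -8.5], 100], [[0, 0, 0], [0, 0, -8.5], 100], [[0, 0, 0], [0, 0, -8.5], 100], [[0, 0, 0], [0, 0, -8.5], 100], [[0, 0, 0], [0, 0, -8.5], 100]]}}

```text
clock: 12.95
tcp_pos: [0.6285, 0.1645, 0.3223]
orientation: [0.129, 0.992, -0.0, 0.002]
force: [-0.4, 1.3, -0.2]
finger_gap: 0.0853
```

Run:
```python
from cell import *
import cv2,pickle
s=sense();print(s['tcp_pos'],s['orientation'],s['q'],s['clock'])
for n in ("scene",'wrist'):
    c=capture(n);cv2.imwrite(f"pics/{n}7.png",c["image"]);pickle.dump(c,open(f"{n}7.pkl","wb"))
```

```text
[0.628548   0.16448831 0.32227946] [ 1.28706993e-01  9.91681320e-01 -3.21329800e-04  1.60188728e-03] [ 0.15494985  0.45709034  1.3697457  -0.00156688  1.31186158 -1.15731709] 12.95
```

View pics/scene7.png

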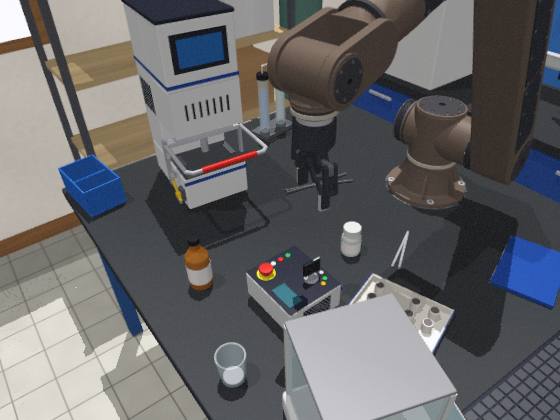

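View pics/wrist7.png

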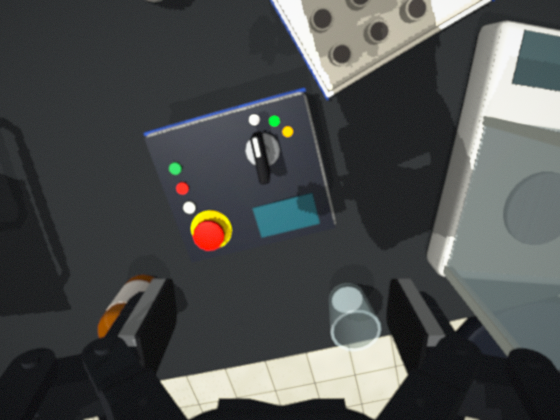

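Run:
```python
import cv2
i=cv2.imread("pics/wrist7.png")
cv2.imwrite("pics/z8.png",cv2.resize(i[100:200,210:310],None,fx=6,fy=6,interpolation=cv2.INTER_CUBIC))
```

View pics/z8.png

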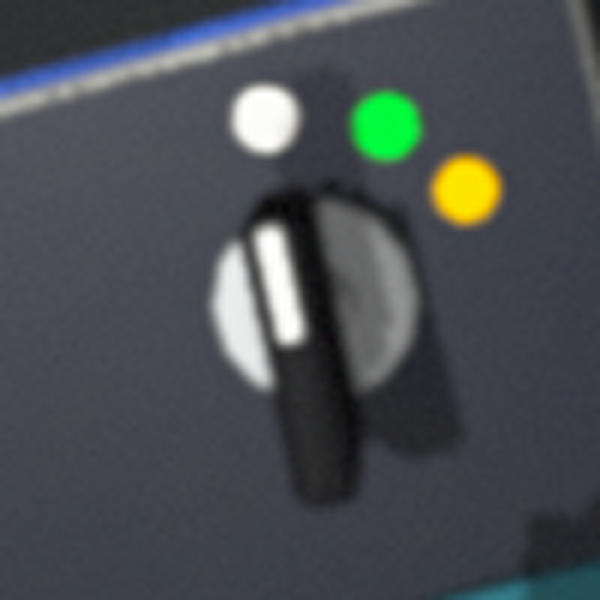

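Run:
```python
from h import *
import pickle
np.set_printoptions(precision=4,suppress=True)
W=pickle.load(open("wrist7.pkl","rb"))
p=lambda x,y:(210+x/6,100+y/6)
a=atz(W,p(270,228),.141);b=atz(W,p(291,345),.141);d=a-b
print(a,b,"angle from -x cw",np.degrees(np.arctan2(d[1],-d[0])))
M={}
for n,q,s in [("grey",(265,120),(489,193)),("green",(387,126),(509,229)),("amber",(466,190),(500,261))]:
    M[n]=atz(W,p(*q),.087);print(n,M[n],tri([(W,p(*q)),("scene",(240+s[0]/6,240+s[1]/6))]))
# box front edge
e1=atz(W,(147,133),.086);e2=atz(W,(304,91),.086);print(e1,e2,e2-e1)
for k in (0,.65,1.2): pass
for yaw in (0,.01,.02):
    ks=[M[n]-.031*np.array([-np.cos(t-yaw),np.sin(t-yaw),0]) for n,t in (("grey",0),("green",.65),("amber",1.2))];print(yaw,ks)
```

```text
[0.5916 0.1501 0.141 ] [0.6088 0.1485 0.141 ] angle from -x cw 5.335097760478453
grey [0.5819 0.1482 0.087 ] (array([0.5809, 0.1494, 0.0879]), [0.0014126736711484581, 0.0014126736711485])
green [0.5878 0.1674 0.087 ] (array([0.587 , 0.1683, 0.0873]), [0.0011647136073664674, 0.0011647136073664227])
amber [0.6013 0.1775 0.087 ] (array([0.6005, 0.1784, 0.0871]), [0.001199300101437258, 0.0011993001014372724])
[0.5669 0.0397 0.086 ] [0.567  0.2023 0.086 ] [0.0001 0.1626 0.    ]
0 [array([0.6129, 0.1482, 0.087 ]), array([0.6125, 0.1486, 0.087 ]), array([0.6125, 0.1486, 0.087 ])]
0.01 [array([0.6129, 0.1485, 0.087 ]), array([0.6127, 0.1489, 0.087 ]), array([0.6128, 0.1487, 0.087 ])]
0.02 [array([0.6129, 0.1488, 0.087 ]), array([0.6129, 0.1491, 0.087 ]), array([0.6131, 0.1488, 0.087 ])]
```

>>> {"name": "servo_tool", "arguments": {"targets": [[[0, 0, 0], [0, 0, -5], 100], [[0, 0, 0], [0, 0, -5], 100], [[0.6, -0.67, 0], [0, 0, 0], 100], [[0, 0, 1], [0, 0, 0], 100], [[0, 0, 1], [0, 0, 0], 100], [[0, 0, 1], [0, 0, 0], 100], [[0, 0, 1], [0, 0, 0], 100], [[0, 0, 0], [0, 0, 0], 100]]}}

```text
clock: 13.85
tcp_pos: [0.612, 0.1486, 0.2202]
orientation: [0.061, 0.998, -0.0, 0.003]
force: [0.3, -0.3, -0.1]
finger_gap: 0.0855
```

Run:
```python
from cell import *
import cv2,pickle
s=sense();print(s['tcp_pos'],s['orientation'],s['q'],s['clock'])
for n in ('wrist',):
    c=capture(n);cv2.imwrite(f"pics/{n}8.png",c["image"]);pickle.dump(c,open(f"{n}8.pkl","wb"))
```

```text
[0.61202106 0.14855054 0.22022761] [ 6.07179342e-02  9.98150484e-01 -1.49900409e-04  2.98685417e-03] [ 0.13387731  0.50633063  1.56324103 -0.00165584  1.06621862 -1.31461158] 13.85
```

View pics/wrist8.png

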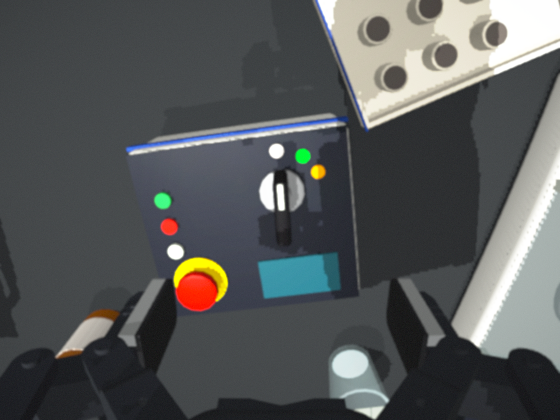

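Run:
```python
import cv2
i=cv2.imread("pics/wrist8.png")
cv2.imwrite("pics/z9.png",cv2.resize(i[140:260,230:340],None,fx=5,fy=5,interpolation=cv2.INTER_CUBIC))
```

```text
(no output)
```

View pics/z9.png

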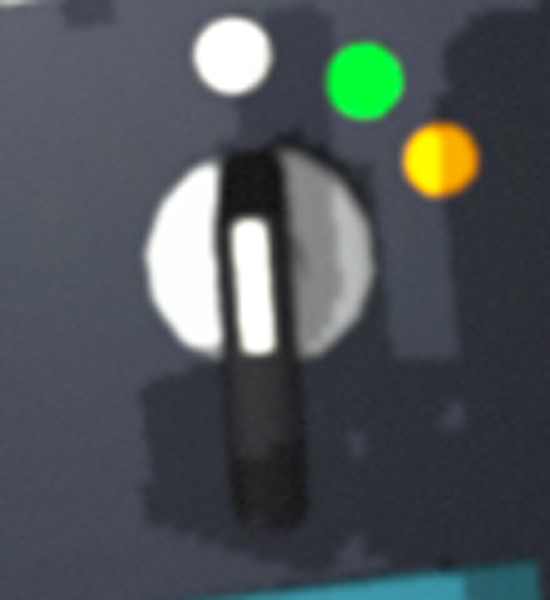

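Run:
```python
from h import *
import pickle
np.set_printoptions(precision=4,suppress=True)
W=pickle.load(open("wrist8.pkl","rb"));V=pickle.load(open("wrist7.pkl","rb"))
p=lambda x,y:(230+x/5,140+y/5)
v=lambda x,y:(210+x/6,100+y/6)
for a,b in [((249,218),(257,352)),((250,205),(267,520))]:
    a=atz(W,p(*a),.141);b=atz(W,p(*b),.141);d=a-b
    print(a,b,np.degrees(np.arctan2(d[1],-d[0])))
print(tri([(W,p(249,218)),(V,v(270,228))]),tri([(W,p(257,352)),(V,v(291,345))]))
for n,q,t in [("grey",(232,56),0),("green",(365,81),.65),("amber",(441,160),1.2)]:
    m=atz(W,p(*q),.087);print(m,m-.031*np.array([-np.cos(t),np.sin(t),0]))
for P in [[.591,.1505,.141],[.634,.147,.141],[.591,.1505,.105],[.634,.147,.105],[.612,.149,.141]]: print(P,(proj(W,P)[0]-[230,140])*5)
```

```text
[0.5909 0.1499 0.141 ] [0.6083 0.1487 0.141 ] 3.7906775400171946
[0.5892 0.1502 0.141 ] [0.6315 0.1472 0.141 ] 4.08817085097329
(array([0.5922, 0.1497, 0.1366]), [4.568886803751414e-05, 4.568886803749129e-05]) (array([0.609 , 0.1485, 0.1394]), [0.00018389212732309503, 0.0001838921273231975])
[0.5816 0.1483 0.087 ] [0.6126 0.1483 0.087 ]
[0.5877 0.1674 0.087 ] [0.6124 0.1486 0.087 ]
[0.6011 0.1775 0.087 ] [0.6123 0.1486 0.087 ]
[0.591, 0.1505, 0.141] [254.1169 218.473 ]
[0.634, 0.147, 0.141] [267.8432 537.3404]
[0.591, 0.1505, 0.105] [254.4643 145.8023]
[0.634, 0.147, 0.105] [266.5108 429.7127]
[0.612, 0.149, 0.141] [262.6849 378.9378]
```

>>> {"name": "servo_tool", "arguments": {"targets": [[[0, 0, 0], [0, 0.3, -2.4], 100], [[0, 0, 0.9], [0, 0, 0], 100], [[0, 0, 0.9], [0, 0, 0], 100], [[0, 0, 0.9], [0, 0, 0], 100], [[0, 0, 0.9], [0, 0, 0], 100], [[0, 0, 0.4], [0, 0, 0], 100], [[0, 0, 0], [0, 0, 0], 100]]}}

```text
clock: 14.6
tcp_pos: [0.6195, 0.1498, 0.1316]
orientation: [0.047, 0.999, 0.002, 0.01]
force: [0.7, 0.6, 0.2]
finger_gap: 0.0855
```

>>> {"name": "servo_tool", "arguments": {"targets": [[[0.3, -0.06, 0.3], [0.2, 1.2, -0.5], 100], [[0, 0, 0], [0, 0, 0], 100]]}}

```text
clock: 14.8
tcp_pos: [0.6124, 0.1491, 0.1259]
orientation: [0.042, 0.999, 0.001, -0.0]
force: [0.2, 0.3, 1.0]
finger_gap: 0.0855
```

>>> {"name": "servo_tool", "arguments": {"targets": [[[0.05, -0.02, 0.4], [0, 0.2, 0], 100], [[0, 0, 0.35], [0, 0.2, 0], 100], [[0, 0, 0], [0, 0, 0], 100]]}}

```text
clock: 15.1
tcp_pos: [0.6116, 0.1489, 0.1074]
orientation: [0.043, 0.999, 0.001, -0.002]
force: [0.5, 0.4, 0.4]
finger_gap: 0.085
```

Run:
```python
from cell import *
import cv2,pickle
s=sense();print(s['tcp_pos'],s['orientation'],s['q'],s['clock'])
for n in ('wrist',):
    c=capture(n);cv2.imwrite(f"pics/{n}9.png",c["image"])
```

```text
[0.61164529 0.14886581 0.10743493] [ 4.26487468e-02  9.99086609e-01  9.79267186e-04 -2.46418470e-03] [ 0.13272889  0.63713731  1.66200038  0.00372152  0.84696942 -1.35521466] 15.1
```

View pics/wrist9.png

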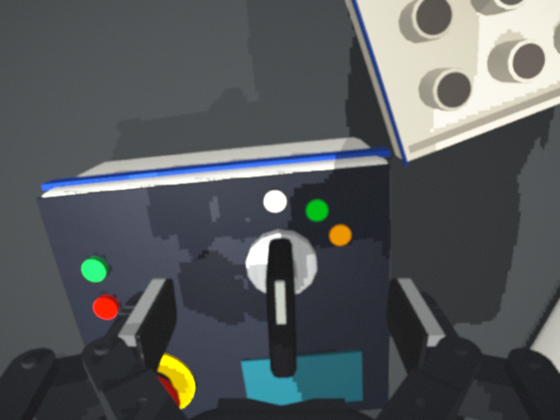

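>>> {"name": "servo_tool", "arguments": {"targets": [[[0, 0, 0], [0, 0, 0], 15], [[0, 0, 0], [0, 0, 0], 0], [[0, 0, 0], [0, 0, 0], 0], [[0, 0, 0], [0, 0, 0], 0], [[0, 0, 0], [0, 0, 0], 0], [[0, 0, 0], [0, 0, 0], 0], [[0, 0, 0], [0, 0, 0], 0]], "force": 50}}

```text
clock: 15.85
tcp_pos: [0.6121, 0.1489, 0.1086]
orientation: [0.043, 0.999, 0.001, -0.002]
force: [0.1, -0.1, -1.2]
finger_gap: 0.0093
```

Run:
```python
from cell import *
import cv2,pickle
for n in ('wrist',):
    c=capture(n);cv2.imwrite(f"pics/{n}10.png",c["image"])
s=sense();print(s['tcp_pos'],s['orientation'],s['force'],s['moment'],s['clock'])
```

```text
[0.61213526 0.14889399 0.10859173] [ 0.04264551  0.99908823  0.00103663 -0.00173094] [ 0.1177584  -0.22122967  0.45788471] [-0.14218935  0.03532759  0.00265594] 15.9
```

View pics/wrist10.png

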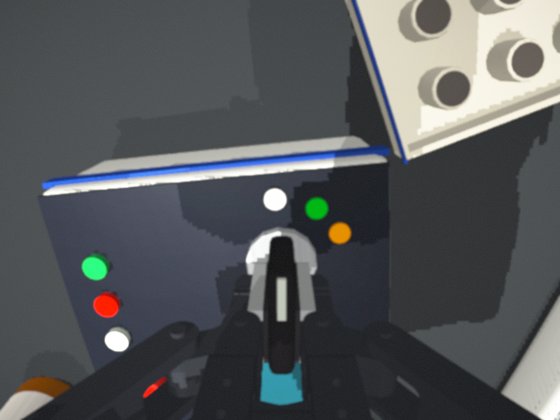

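>>> {"name": "servo_tool", "arguments": {"targets": [[[0, 0, 0], [0, 0, 7], 0], [[0, 0, 0], [0, 0, 7], 0], [[0, 0, 0], [0, 0, 7], 0], [[0, 0, 0], [0, 0, 7], 0]]}}

```text
clock: 16.3
tcp_pos: [0.6123, 0.1492, 0.1086]
orientation: [0.291, 0.957, 0.001, -0.002]
force: [-0.9, 0.3, 0.5]
finger_gap: 0.0093
```

>>> {"name": "servo_tool", "arguments": {"targets": [[[0, 0, 0], [0, 0, 7], 0], [[0, 0, 0], [0, 0, 7], 0], [[0, 0, 0], [0, 0, 7], 0], [[0, 0, 0], [0, 0, 7], 0], [[0, 0, 0], [0, 0, 3], 0]]}}

```text
clock: 16.8
tcp_pos: [0.6126, 0.1495, 0.1086]
orientation: [0.546, 0.838, 0.001, -0.002]
force: [-1.1, -0.3, 1.0]
finger_gap: 0.0093
```

>>> {"name": "servo_tool", "arguments": {"targets": [[[0, 0, 0], [0, 0, 2.4], 0], [[0, 0, 0], [0, 0, 0], 0]]}}

```text
clock: 17.0
tcp_pos: [0.6126, 0.1495, 0.1086]
orientation: [0.565, 0.825, 0.001, -0.001]
force: [-0.3, -0.1, -0.1]
finger_gap: 0.0091
```

Run:
```python
from cell import *
import cv2,pickle
import numpy as np
for n in ('wrist','side','scene'):
    c=capture(n);cv2.imwrite(f"pics/{n}11.png",c["image"]);pickle.dump(c,open(f"{n}11.pkl","wb"))
s=sense();o=s['orientation'];print(s['tcp_pos'],2*np.degrees(np.arctan2(o[1],o[0])),s['force'],s['moment'],s['clock'])
i=cv2.imread("pics/wrist11.png")
cv2.imwrite("pics/z11.png",cv2.resize(i[150:400,190:390],None,fx=2.4,fy=2.4,interpolation=cv2.INTER_CUBIC))
```

```text
[0.61261857 0.14948248 0.10859838] 111.35152930869648 [-0.86254264 -0.54224289 -0.06312883] [-0.03946749 -0.07378686  0.10053726] 17.15
```

View pics/z11.png

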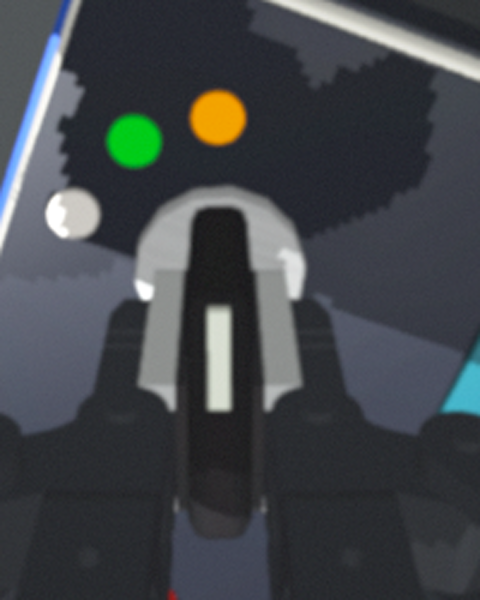

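>>> {"name": "servo_tool", "arguments": {"targets": [[[0, 0, 0], [0, 0, 0], 0], [[0, 0, 0], [0, 0, 0], 0], [[0, 0, 0], [0, 0, 0], 0], [[0, 0, 0], [0, 0, 0], 0]]}}

```text
clock: 17.55
tcp_pos: [0.6126, 0.1495, 0.1086]
orientation: [0.563, 0.826, 0.001, -0.001]
force: [-0.3, -0.1, 0.0]
finger_gap: 0.0092
```

>>> {"name": "servo_tool", "arguments": {"targets": [[[0, 0, 0], [0, 0, 0.1], 0], [[0, 0, 0], [0, 0, 0.1], 0], [[0, 0, 0], [0, 0, 0], 0], [[0, 0, 0], [0, 0, 0], 0], [[0, 0, 0], [0, 0, 0], 100], [[0, 0, 0], [0, 0, 0], 100], [[0, 0, 0], [0, 0, 0], 100], [[0, 0, 0], [0, 0, 0], 100], [[0, 0, 0], [0, 0, 0], 100], [[0, 0, 0], [0, 0, 0], 100]]}}

```text
clock: 18.55
tcp_pos: [0.6127, 0.1496, 0.1086]
orientation: [0.565, 0.825, 0.001, -0.001]
force: [-0.8, 0.7, 0.4]
finger_gap: 0.0852
```

Run:
```python
from cell import *
import cv2,pickle
import numpy as np
for n in ('wrist',):
    c=capture(n);cv2.imwrite(f"pics/{n}12.png",c["image"]);pickle.dump(c,open(f"{n}12.pkl","wb"))
s=sense();o=s['orientation'];print(s['tcp_pos'],2*np.degrees(np.arctan2(o[1],o[0])),s['force'],s['moment'],s['clock'])
```

```text
[0.61272814 0.14954771 0.10861288] 111.23042542904041 [-0.67703065 -0.07580751  0.62067425] [-0.03848422  0.03109257 -0.03008713] 18.6
```

View pics/wrist12.png

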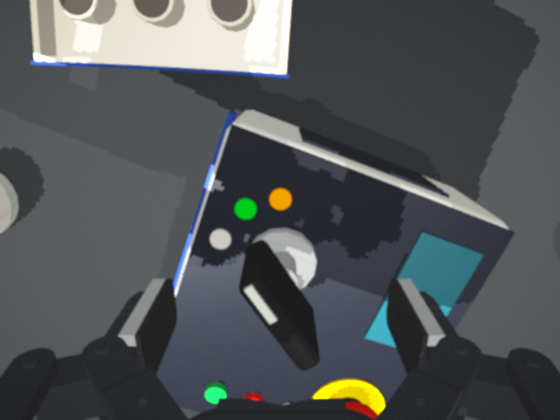

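>>> {"name": "servo_tool", "arguments": {"targets": [[[0, 0, -0.6], [0, 0, 0], 100], [[0, 0, -1], [0, 0, 0], 100], [[0, 0, -1], [0, 0, 0], 100], [[0, 0, -1], [0, 0, 0], 100], [[0, 0, -1], [0, 0, 0], 100], [[0, 0, -1], [0, 0, 0], 100], [[0, 0, -1], [0, 0, 0], 100], [[0, 0, 0], [0, 0, 0], 100]]}}

```text
clock: 19.4
tcp_pos: [0.6125, 0.149, 0.2881]
orientation: [0.565, 0.825, 0.002, -0.0]
force: [-0.6, -0.4, -0.1]
finger_gap: 0.0852
```

Run:
```python
from cell import *
import cv2,pickle
import numpy as np
for n in ('wrist','scene','side'):
    c=capture(n);cv2.imwrite(f"pics/{n}13.png",c["image"]);pickle.dump(c,open(f"{n}13.pkl","wb"))
s=sense();o=s['orientation'];print(s['tcp_pos'],s['clock'])
z=lambda im,x,y,w,h,k:cv2.resize(im[y:y+h,x:x+w],None,fx=k,fy=k,interpolation=cv2.INTER_CUBIC)
cv2.imwrite("pics/z13.png",z(cv2.imread("pics/scene13.png"),150,100,210,150,3.8))
```

```text
[0.61131247 0.14884339 0.28337159] 19.55
```

View pics/wrist13.png

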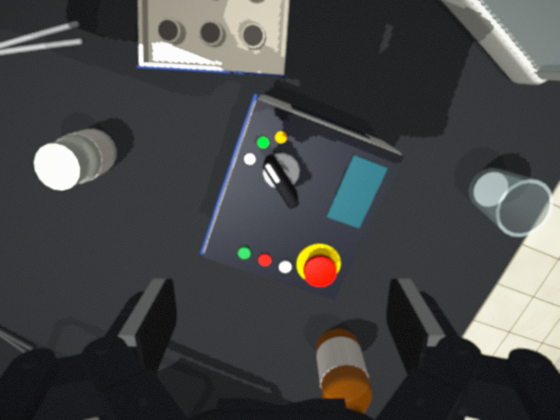

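View pics/z13.png

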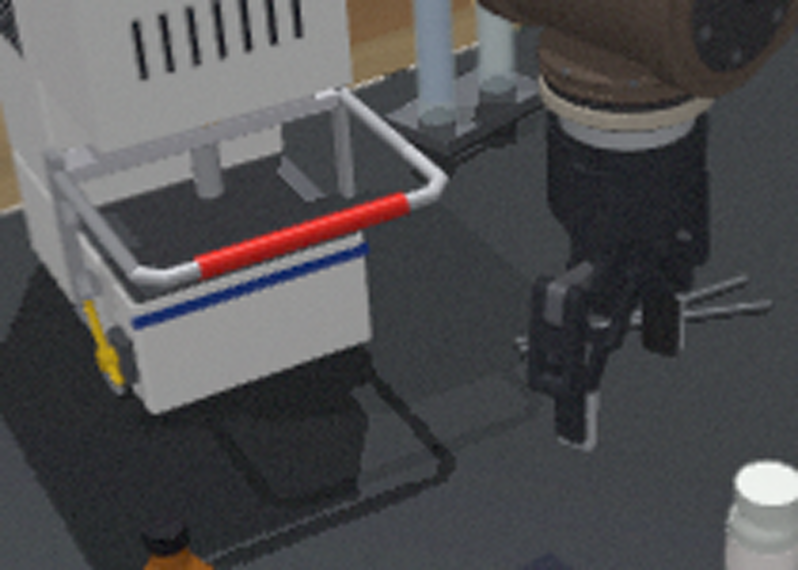

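View pics/side13.png

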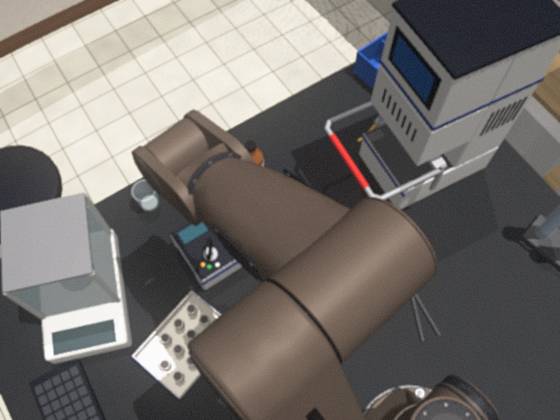

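Run:
```python
from h import *
import pickle
np.set_printoptions(precision=4,suppress=True)
i=cv2.imread("pics/wrist13.png")
cv2.imwrite("pics/z14.png",cv2.resize(i[125:225,230:330],None,fx=6,fy=6,interpolation=cv2.INTER_CUBIC))
# red bar ends
for a,b in [((150+200/3.8,100+266/3.8),(330,127)),((150+407/3.8,100+205/3.8),(366,190))]: print(tri([("scene",a),("side",b)]))
```

```text
(array([ 0.6701, -0.2276,  0.2227]), [0.010315501533445045, 0.010315501533445053])
(array([ 0.5019, -0.2107,  0.2075]), [0.0001155969066707651, 0.00011559690667070384])
```

View pics/z14.png

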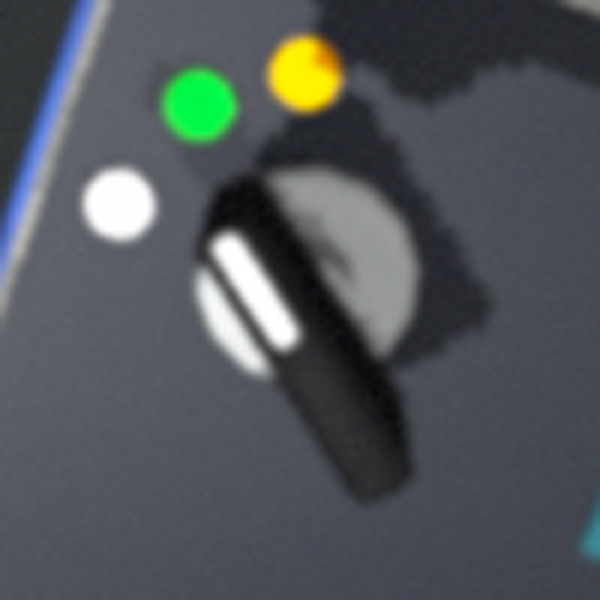

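Run:
```python
from h import *
import pickle
W=pickle.load(open("wrist13.pkl","rb"))
p=lambda x,y:(230+x/6,125+y/6)
a=atz(W,p(227,240),.141);b=atz(W,p(286,343),.141);d=a-b;print(np.arctan2(d[1],-d[0]))
m=[atz(W,p(*q),.087) for q in ((119,204),(199,106),(306,74))];k=np.array([.6123,.1487,.087])
for x in m: print(x,np.arctan2(x[1]-k[1],k[0]-x[0]))
```

```text
0.6990698624151834
[0.58156394 0.1477803  0.087     ] -0.029913715424932864
[0.58780549 0.16649539 0.087     ] 0.6282939457809911
[0.60125421 0.17692948 0.087     ] 1.1978248483957388
```

Run:
```python
from cell import *
s=sense();print(s['tcp_pos'],s['dq'].round(3) if hasattr(s['dq'],'round') else s['dq'],s['clock'])
print(finish_job())
```

```text
[0.61131247 0.14884339 0.28337159] [-0.     0.02   0.016 -0.001 -0.006 -0.001] 19.55
the job is handed in; nothing more can be done
None
```

I carried out the whole sequence in the order asked and handed it in at 19.55 s. All my checks passed except one I couldn't make: the crucible itself.

**Lift:** I gripped the red bail and raised it slowly to about 0.0705 m. I then eased it down until it stopped on the pawl at about 0.064 m, where the force changed from 6 N of pull to 8 N of push. After I let go, the bar stayed up. In the last pictures it measured about 0.21 to 0.22 m high, against 0.209 m expected; one end of the bar was a poor fit, off by about 10 mm.

**Key:** I turned it clockwise to about 1.20 rad. The pointer lined up with the amber mark, and the spring torque read about 0.10 N m. I held it there for about 1.1 s, then opened the fingers and it sprang back. The last picture gave 0.70 rad against 0.65 for run, within the error of that measurement, since the green mark itself read 0.63.

**Other objects:** the flux jar and reagent bottle looked upright and in place in the last pictures. With the lift raised, the crucible was hidden from every camera view. I am relying on the slow, smooth lift to have kept it standing in its holder.

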